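Tamp the wax lumps level in the melting tray

ROBOT

A 6-joint arm with a two-finger parallel gripper is mounted at the origin on the work surface. World frame = base frame: x ahead of the robot, y to its left, z up, the work surface at z = 0. Lengths are in mm, angles in degrees, forces in N, time in s.
With the tool pointing down it reaches from about 300 to 850 mm from the base axis. Payload 4.2 kg.
Tool frame: the origin (TCP) lies on the centre line of the jaws, within the pads' length; the fingertips stand 11 mm ahead of it and the grasp point (between the pads) lies 8 mm behind it; z points along the fingers, y is the line along which they close (so a half turn about z gives the same grasp; the last joint's range is limited). The gripper opens to 91 mm and grips with 3 to 60 N. Pads are 32 mm wide; open, the fingers measure 118 mm over their backs; the gripper's body (76 mm by 178 mm) begins 60 mm behind the grasp point.
Start: joints at [-69.557, 18.312, 89.639, -0, 72.044, -1.146], TCP at [211.573, -534.676, 224.976] pointing down, gripper open.
Joint ranges: [-177.97, 177.97], [-48.28, 115.42], [12.27, 149.76], [-77.06, 257.06], [2.81, 150.46], [-146.56, 146.56]. Speed limits (degrees/s): [147.25, 147.25, 180, 180, 180, 180].

INTERFACE

Orientations are given as [roll, pitch, yaw] about the fixed x, y, z axes, in that order (R = Rz(yaw) Ry(pitch) Rx(roll)).
In Python, from workcell import env, grab_frame, camera_model, models gives the robot as it stands.
- The arm moves only by the shell command python3 -m crank 'ROWS' [FORCE]. ROWS is text: rows parted by semicolons, each of 7 numbers parted by spaces: the closure, from -1 (fully open) to 1 (shut), so that 0 is half open, then the shift along the tool's x, y, z in mm, then the turn, a rotation vector about the tool's x, y, z in degrees. A call has 1 to 10 rows; each row shifts and turns the commanded pose from where the row before left it, along the tool's axes as they then stand; what a row does not reach is not made up. A row lasts 1/8 s, in which the tool goes at most 62.5 mm and 10.7 degrees, less where a joint would pass 70% of its speed; a pose out of reach is approached as far as the arm can. A call is refused whole if a number of a shift passes 62.5 or a number of a turn 10.7, either way. A call with a gripper value outside its range is refused whole. The fingers move at their own pace and stop on an object; FORCE is the grip in N (left out, the last holds). Time passes only in rows, so rows that do not move let the fingers close. It gives the time, the measured TCP pose, the force, the opening and the grip force at its end, in the units of the state.
- env.state(): the state, without advancing time (a new reading comes with each control period).
- grab_frame(name): name is "scene" or "top"; returns the picture (420x560x3 uint8, blue, green, red); there is no depth.
- camera_model(name): a dict with "K" (3x3 intrinsics, pixels), "R" (3x3) and "t" (3): a world point X has camera coordinates R X + t. Camera axes: x right, y down, z forward; pixel columns grow to the right and rows downward; lengths in mm; the calibration is good to about 2 mm. A picture is of the moment at which its call begins. camera_model takes no time and is no camera call.
- env.job_done(): hands the job in; it is judged then, once.
Trained networks look in the newest picture that a camera, given by its name, has taken for a name from the list of things; names that differ only in an ending like _2 or _b are one class to them, and where a whole thing is asked for, a point or a joint stands for the part that bears it (a point fixed in the world has none). Each returns a list of dicts, best first, with "p" (0 to 1); they miss things now and then, are a little off and sometimes report something else, mostly with a low value. They report only what shows in the picture. A call takes as long as a camera call. They do not tell look-alikes from the thing itself.
- models.search_frame(name, camera): "point" ([x, y, z] in mm, in world coordinates, good to about 4 mm: the middle of the surface that is visible of it).
The state is a dict: "time_s": time; "qpos": joint angles; "qvel": joint speeds; "effort": joint torques, N m; "ee_pos": TCP position; "ee_rot": TCP orientation; "force": force on the tool from outside, world axes, zero at the start; "torque": the same for the moment, N m; "gripper_width": finger opening in mm; "gripper_force": force on a finger pad.
Only numpy, scipy, OpenCV 4.12 (cv2) and the standard library are available. Lean on these libraries where they do the work, as an engineer would, in place of code of your own. Each camera call takes 0.05 s, during which the arm holds its last target. There are 200 camera calls.

TASK

Take the tamper by its handle and tamp the wax lumps in the steel tray down level, so that the lid would go on: the lumps that ride on top will not go down under a straight push, so work them off under the rubber sole into the clear spaces until every lump lies flat on the tray's floor, and finish with a firm press of about 10 to 15 N on the level bed. Never press the wax or the tray with more than 30 N, or it cracks or dents. Then stand the tamper upright on the desk again, clear of the tray, and leave the lid, the jar and the cassette box where they are.

Things in the scene. Friction and masses are not known exactly. Their poses are not given: they have to be found in the camera images.
- tray: Open stainless wax tray, fixed on the desk: inside 172 (x) x 104 (y) mm, walls and floor 3 mm, rim 48 mm (rolled edge 51 mm) above the desk. Origin: centre of its underside; inner floor 3 mm above. x along its length. Eight loose wax lumps lie in two rows along x, at y about +26 and -26 mm; each row has a clear space, little longer than a lump, at one end, and one lump riding on the others.
- tamper: Hand tamper standing upright on the desk: flat square foot 48 x 48 x 12 mm, steel with a ribbed hard-rubber sole that grips wax (friction about 0.6), thin round steel stem, and above it an upright dark wooden handle with flat sides, 22 (x) x 30 (y) mm, from 56 to 130 mm above the sole; about 0.4 kg. Origin: centre of the sole, z up through the handle.
- lump1: Lump of hard cold paraffin wax, off-white, a chunky broken piece of slab about 37 x 41 mm and 13 to 19 mm thick (lumps differ), 20 g. Origin at its centre; z is the thickness. Flat on the tray's floor its centre is 9.5 to 12.5 mm above the tray's origin; riding on others 23 mm or more. Wax slides easily on wax and steel (friction 0.3); it is hard: pressing, force climbs tens of N per mm.
- lump2: Another such wax lump (see lump1, thickness may differ), origin at its centre.
- lump3: Another such wax lump (see lump1, thickness may differ), origin at its centre.
- lump4: Another such wax lump (see lump1, thickness may differ), origin at its centre.
- lump5: Another such wax lump (see lump1, thickness may differ), origin at its centre.
- lump6: Another such wax lump (see lump1, thickness may differ), origin at its centre.
- lump7: Another such wax lump (see lump1, thickness may differ), origin at its centre.
- lump8: Another such wax lump (see lump1, thickness may differ), origin at its centre.
- lid: The tray's steel lid, 184 x 116 mm, with a small black knob, lying on the desk; bystander. Origin under its centre.
- jar: Squat amber glass jar with a black lid, 68 mm across, 85 mm tall; bystander. Origin under its centre.
- cassettes: Open grey plastic box, 100 (x) x 190 (y) x 38 mm, filed with white tissue cassettes; bystander. Origin under its centre.
Not all that is in view belongs to the job. What is shaped like the tray but brown, pink or yellow is not meant.

How it is judged (in metres and radians):
On the way, in this order (a step that is already met when the one before it is completed fails the run):
1. the tamper is lifted off the desk (height (world z) of tamper above 0.03 m), for 0.1 s.
2. with every lump level on the tray's floor, the tamper's foot, inside the tray, presses the bed so that the tray carries more than 8 N (lumps weigh 1.6 N) (z of each of lump1, lump2, lump3, lump7 in the frame of tray below 0.014 m and z of each of lump4, lump5, lump6, lump8 in the frame of tray below 0.0155 m and x of tamper in the frame of tray between -0.08 and 0.08 m and y of tamper in the frame of tray between -0.05 and 0.05 m and z of tamper in the frame of tray below 0.04 m and contact force between tray and anything else above 8 N), for 0.3 s.
At the end, for the whole second after the job is handed in: Every lump lies flat on the tray's floor, at rest: centres of lumps 1, 2, 3, 7 under 14 mm, of the others under 15.5 mm above the tray's underside; the tamper stands on the desk, released, upright within 0.1 rad, sole within 6 mm of it, more than 120 mm from the tray's centre (z of each of lump1, lump2, lump3, lump7 in the frame of tray below 0.014 m and z of each of lump4, lump5, lump6, lump8 in the frame of tray below 0.0155 m and angle between tamper's own z axis and vertical below 0.1 rad and height (world z) of tamper below 0.006 m and horizontal distance between tamper and tray above 0.12 m and linear speed of each of tamper, lump1, lump2, lump3, lump4, lump5, lump6, lump7, lump8 below 0.02 m/s); the robot touches nothing.
It fails at once if the tamper presses a lump with more than 30 N (contact force between tamper and lump1 above 30 N or contact force between tamper and lump2 above 30 N or contact force between tamper and lump3 above 30 N or contact force between tamper and lump4 above 30 N or contact force between tamper and lump5 above 30 N or contact force between tamper and lump6 above 30 N or contact force between tamper and lump7 above 30 N or contact force between tamper and lump8 above 30 N).
It fails at once if the tamper or the gripper bears on the tray itself with more than 30 N (contact force between tray and tamper above 30 N or contact force between tray and the fingers above 30 N).
It fails at once if a bystander is moved by more than 15 mm (distance of any of lid, jar, cassettes from where it was at the start of the episode above 0.015 m).
It also fails if it takes over 72 s, if anything falls off the work surface, if the arm or the gripper's body presses on something with over 40 N, if the wrist force passes 120 N, or if a joint passes its speed limit or range.

## Working session

There is one attempt and no reset: what is moved stays moved. The work goes in short steps, Python scripts to look and compute and a shell command to move; the robot and the scene stay as the last step left them, time stands still between calls to the robot, and variables do not carry over. Pictures are saved under pics/ and viewed, at most 10 in all, crops included, and the job is handed in when it is done.

```bash
mkdir -p pics; ls
cat > h.py <<'E'
import numpy as np, cv2
from workcell import env, grab_frame, camera_model, models
def px(cam,P):
    m=camera_model(cam);c=np.array(m["R"])@np.array(P,float)+np.array(m["t"]).ravel();u=np.array(m["K"])@c;return u[:2]/u[2]
def ray(cam,uv,z):
    m=camera_model(cam);R=np.array(m["R"]);t=np.array(m["t"]).ravel()
    d=R.T@np.linalg.inv(np.array(m["K"]))@np.array([uv[0],uv[1],1.]);o=-R.T@t
    return o+d*(z-o[2])/d[2]
E
python3 - <<'E'
from h import *
a=grab_frame("scene");b=grab_frame("top")
cv2.imwrite("pics/s0.png",a);cv2.imwrite("pics/t0.png",b)
for c in("scene","top"):
  print(c,-np.array(camera_model(c)["R"]).T@np.array(camera_model(c)["t"]).ravel())
  for n in("tray","tamper","lump1","lid","jar","cassettes"):
    for d in models.search_frame(n,c)[:10]: print(n,np.round(d["point"]),round(d["p"],2),np.round(px(c,d["point"])))
s=env.state();print(s["ee_pos"],s["ee_rot"],s["force"],s["gripper_width"],s["time_s"])
E
```

```text
pics
scene [1188.91744317 -265.06916051  891.88458585]
tray [389.  62.  15.] 0.94 [277. 160.]
tray [ 577. -149.   26.] 0.8 [230. 225.]
tray [ 749. -358.    2.] 0.62 [169. 315.]
tray [ 329. -197.   17.] 0.59 [190. 170.]
tamper [ 643. -172.   45.] 0.65 [229. 243.]
tamper [610. 133.  63.] 0.57 [331. 194.]
lump1 [ 532. -132.   32.] 0.72 [231. 210.]
lump1 [ 560. -129.   18.] 0.7 [236. 220.]
lump1 [ 582. -176.   24.] 0.66 [222. 230.]
lump1 [ 602. -120.   19.] 0.65 [244. 230.]
lump1 [ 642. -173.   46.] 0.59 [229. 243.]
lump1 [ 606. -169.   23.] 0.58 [227. 236.]
lid [490. 438.   9.] 0.82 [397. 150.]
jar [ 560. -126.   19.] 0.54 [237. 219.]
cassettes [786.  25.  14.] 0.95 [323. 269.]
top [ 521.47851613   12.09998276 1092.86724635]
tray [ 332. -203.    7.] 0.77 [358. 308.]
tray [ 759. -362.    4.] 0.74 [413. 143.]
tray [395.  56.   8.] 0.72 [257. 286.]
tray [ 589. -159.    4.] 0.67 [338. 209.]
tamper [596. 138.  10.] 0.93 [223. 208.]
tamper [ 609. -171.   25.] 0.73 [344. 201.]
lump1 [ 592. -125.   16.] 0.78 [326. 208.]
lump1 [ 640. -166.   39.] 0.72 [342. 188.]
lump1 [ 561. -126.   16.] 0.7 [326. 220.]
lump1 [ 572. -181.   24.] 0.66 [348. 215.]
lump1 [ 526. -131.   32.] 0.59 [329. 233.]
lump1 [ 663. -152.   22.] 0.58 [335. 180.]
lump1 [ 506. -131.   15.] 0.55 [329. 241.]
lump1 [ 614. -170.   23.] 0.44 [343. 199.]
lid [485. 444.   4.] 0.92 [104. 254.]
jar [ 565. -389.   87.] 0.69 [438. 215.]
cassettes [783.  25.   4.] 0.93 [266. 137.]
cassettes [ 563. -124.   15.] 0.73 [325. 219.]
[ 211.58583304 -534.66955866  224.98876996] [1.79992722e+02 7.43129430e-04 2.15898839e+01] [ 0.11904576 -0.44411942 -0.26095377] 91.36272999782383 0.7
```

View pics/s0.png

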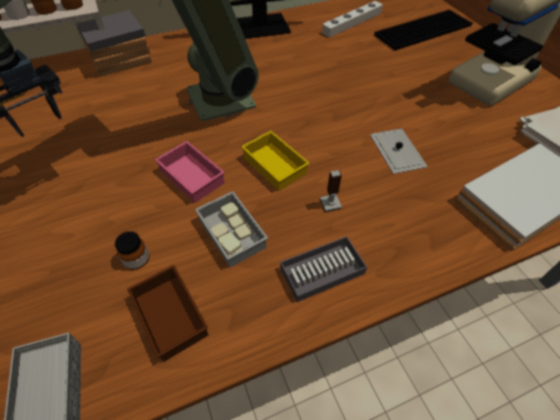

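View pics/t0.png

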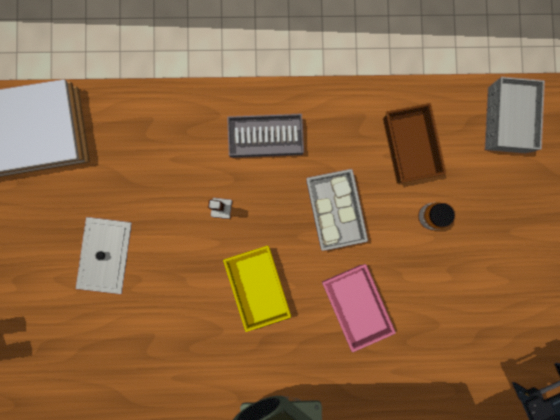

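The wax-filled steel tray is at top (338,209). The look-alikes are pink (358,308), yellow (257,286), brown (413,143) and a large empty grey box (516,115). Only the first one is steel and holds lumps. The tamper is at (221,208) in the top picture. I'll confirm both in one enlarged crop.

Run:
```python
from h import *
t=cv2.imread("pics/t0.png");s=cv2.imread("pics/s0.png")
a=cv2.resize(t[160:260,295:380],None,fx=5,fy=5,interpolation=cv2.INTER_CUBIC)
b=cv2.resize(t[190:230,200:250],(375,300),interpolation=cv2.INTER_CUBIC)
c=cv2.resize(s[185:270,185:275],(375,300),interpolation=cv2.INTER_CUBIC)[:200+100]
o=np.zeros((600,800,3),np.uint8);o[:500,:425]=a;o[:300,425:]=b;o[300:,425:]=c
cv2.imwrite("pics/c0.png",o)
```

```text
(no output)
```

View pics/c0.png

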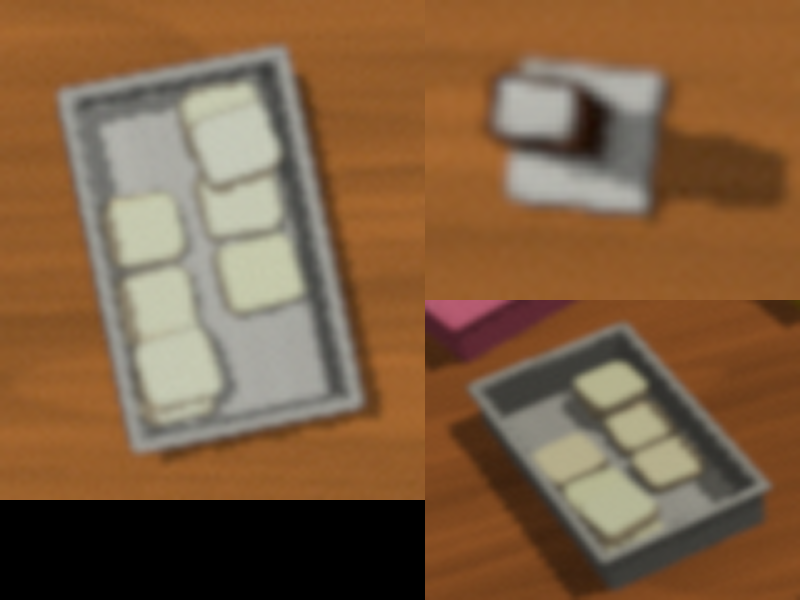

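The crop confirms it: the steel tray holds 8 lumps, with riders at crop (235,142) and (178,368). The clear spaces are at the top left (+x end of the +y row) and the bottom right. The tamper stands on its foot at crop (580,140).

Run:
```python
from h import *
A=lambda p:(295+(p[0]-2)/5,160+(p[1]-2)/5)
B=lambda p:(200+(p[0]-425-3.5)/7.5,190+(p[1]-3.5)/7.5)
T=[ray("top",A(p),51)[:2] for p in[(60,92),(287,47),(365,410),(135,450)]]
T=np.array(T);c=T.mean(0);print(T.round(),c.round(1))
ex=(T[0]+T[1]-T[2]-T[3]);ey=T[0]+T[3]-T[1]-T[2]
print("len",np.linalg.norm(ex)/2,np.linalg.norm(ey)/2,"yaw",np.degrees(np.arctan2(ex[1],ex[0])),np.degrees(np.arctan2(-ey[0],ey[1])))
y=np.arctan2(ex[1],ex[0]);R=np.array([[np.cos(y),np.sin(y)],[-np.sin(y),np.cos(y)]])
for n,p,z in[("riderR",(235,142),37),("riderL",(178,368),37),("L1",(145,230),18),("L2bot?",(160,290),18),("R2",(240,205),18),("R3",(260,273),18)]:
  w=ray("top",A(p),z)[:2];print(n,w.round(1),(R@(w-c)).round(1))
for q,z in(([(522,62),(664,72),(655,213),(508,198)],12),([(497,78),(577,83),(573,140),(493,135)],130)):
  F=np.array([ray("top",B(p),z)[:2] for p in q]);print(F.round(1).tolist(),F.mean(0).round(1),[round(float(np.linalg.norm(F[i]-F[(i+1)%4])),1) for i in range(4)])
  print([np.degrees(np.arctan2(*(F[i]-F[(i+1)%4])[::-1])).round(1) for i in range(4)])
```

```text
[[ 665.  -75.]
 [ 686. -190.]
 [ 503. -223.]
 [ 486. -108.]] [ 585.1 -149.1]
len 184.0229555976789 116.53355613170463 yaw 10.347585950396569 9.326112064957323
riderR [ 640.1 -164.7] [ 51.3 -25.2]
riderL [ 526.2 -132.5] [-55.  27.]
L1 [ 597.6 -120.1] [17.5 26.4]
L2bot? [ 566.5 -126.9] [-14.3  25.2]
R2 [ 609.5 -169.5] [ 20.4 -24.4]
R3 [ 574.2 -178.8] [-16.  -27.2]
[[624.1, 165.6], [619.6, 117.0], [571.2, 120.9], [577.4, 171.0]] [598.1 143.6] [48.8, 48.6, 50.6, 47.0]
[np.float64(84.8), np.float64(-4.5), np.float64(-97.1), np.float64(173.4)]
[[608.1, 156.5], [606.1, 132.2], [588.6, 133.6], [590.7, 158.0]] [598.4 145.1] [24.5, 17.5, 24.4, 17.5]
[np.float64(85.2), np.float64(-4.8), np.float64(-94.8), np.float64(175.3)]
```

```bash
python3 -m crank '-1 47 -37.6 0 0 0 0;-1 47 -37.6 0 0 0 0;-1 47 -37.6 0 0 0 0;-1 47 -37.6 0 0 0 0;-1 47 -37.6 0 0 0 0;-1 47 -37.6 0 0 0 0;-1 47 -37.6 0 0 0 0;-1 47 -37.6 0 0 0 0;-1 47 -37.6 0 0 0 0;-1 47 -37.6 0 0 0 0' 40
python3 -m crank '-1 46.7 -37.6 0 0 0 0;-1 46.7 -37.6 0 0 0 0;-1 46.7 -37.6 0 0 0 0;-1 0 0 0 0 0 -10.6;-1 0 0 0 0 0 -10.6;-1 0 0 0 0 0 -10.6;-1 0 0 0 0 0 -10.6;-1 0 0 0 0 0 -10.6;-1 0 0 0 0 0 -10.4;-1 0 0 0 0 0 0'
```

```text
time_s: 1.95
ee_pos: [511.1, -10.2, 225.2]
ee_rot: [180.0, -0.0, 21.6]
force: [1.4, -1.0, 1.2]
gripper_width: 91.2
gripper_force: 0.0
time_s: 3.2
ee_pos: [599.0, 144.3, 224.9]
ee_rot: [180.0, 0.0, 84.9]
force: [0.4, 0.9, -0.2]
gripper_width: 91.1
gripper_force: 0.0
```

```bash
python3 -m crank '-1 0 0 45 0 0 0;-1 0 0 45 0 0 0;-1 0 0 38 0 0 0;-1 0 0 0 0 0 0;1 0 0 0 0 0 0;1 0 0 0 0 0 0;1 0 0 0 0 0 0;1 0 0 0 0 0 0;1 0 0 0 0 0 0;1 0 0 0 0 0 0' 45
python3 -m crank '1 0 0 0 0 0 0;1 0 0 0 0 0 0;1 0 0 0 0 0 0'
```

```text
time_s: 4.45
ee_pos: [599.0, 144.3, 96.9]
ee_rot: [-180.0, 0.0, 85.0]
force: [0.3, -0.2, 0.6]
gripper_width: 33.9
gripper_force: 0.0
time_s: 4.82
ee_pos: [599.0, 144.3, 96.9]
ee_rot: [180.0, 0.0, 85.0]
force: [0.1, 0.5, -1.4]
gripper_width: 21.9
gripper_force: 45.0
```

```bash
python3 -m crank '1 0 0 -40 0 0 0;1 0 0 -40 0 0 0;1 0 0 0 0 0 0;1 -50.7 11.2 0 0 0 0;1 -50.7 11.2 0 0 0 0;1 -50.7 11.2 0 0 0 0;1 -50.7 11.2 0 0 0 0;1 -50.7 11.2 0 0 0 0;1 -50.7 11.2 0 0 0 0;1 0 0 0 0 0 -7.4'
python3 -m crank '1 0 0 0 0 0 -7.4;1 0 0 0 0 0 0;1 0 0 0 0 0 0'
python3 - <<'E'
from h import *
t=grab_frame("top");s=grab_frame("scene")
a=cv2.resize(t[150:260,290:390],(400,440),interpolation=cv2.INTER_CUBIC)
b=cv2.resize(s[140:270,180:280],(400,520),interpolation=cv2.INTER_CUBIC)
o=np.zeros((520,800,3),np.uint8);o[:440,:400]=a;o[:,400:]=b
cv2.imwrite("pics/c1.png",o)
print(env.state()["force"],env.state()["torque"])
E
```

```text
time_s: 6.08
ee_pos: [638.3, -168.5, 173.6]
ee_rot: [-179.8, 0.0, 92.3]
force: [0.2, 1.6, -3.8]
gripper_width: 21.6
gripper_force: 45.0
time_s: 6.45
ee_pos: [638.8, -164.3, 175.5]
ee_rot: [-179.9, -0.1, 99.7]
force: [-0.0, 0.8, -3.1]
gripper_width: 21.9
gripper_force: 45.0
[ 0.28399687 -0.01687056 -3.60506848] [ 0.03536253 -0.07853821 -0.02432337]
```

View pics/c1.png

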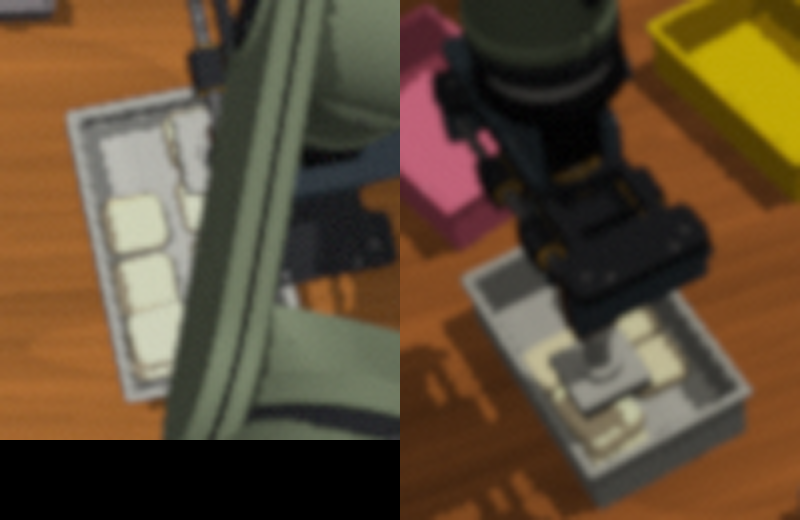

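The scene crop (600,375) shows the foot hanging over the +x end of the right row, above the rider. I'll come down to it in small steps.

```bash
python3 - <<'E'
from h import *
print(ray("scene",(230,233.75),91), env.state()["ee_pos"])
E
python3 -m crank '1 0 0 20 0 0 0;1 0 0 15 0 0 0;1 0 0 0 0 0 0'
python3 -m crank '1 0 0 1 0 0 0;1 0 0 1 0 0 0;1 0 0 1 0 0 0;1 0 0 0 0 0 0'
```

```text
[ 646.83904356 -166.50004685   91.        ] [ 639.13882963 -164.29290151  176.27379831]
time_s: 6.92
ee_pos: [638.3, -164.2, 140.2]
ee_rot: [-179.8, -0.1, 99.8]
force: [-0.3, -0.9, -2.9]
gripper_width: 21.8
gripper_force: 45.0
time_s: 7.42
ee_pos: [639.4, -164.6, 139.1]
ee_rot: [180.0, 0.0, 99.8]
force: [0.3, -0.6, -3.0]
gripper_width: 21.9
gripper_force: 45.0
```

```bash
python3 -m crank '1 0 0 0.7 0 0 0;1 0 0 0.7 0 0 0;1 0 0 0.6 0 0 0;1 0 0 0 0 0 0'
```

```text
time_s: 7.92
ee_pos: [639.4, -164.6, 136.9]
ee_rot: [-180.0, 0.0, 99.8]
force: [-1.1, -0.2, -2.3]
gripper_width: 21.8
gripper_force: 45.0
```

```bash
python3 -m crank '1 0 0 0.7 0 0 0;1 0 0 0.7 0 0 0;1 0 0 0 0 0 0'
```

```text
time_s: 8.3
ee_pos: [639.3, -164.6, 135.4]
ee_rot: [-180.0, 0.0, 99.8]
force: [-0.4, -0.4, -3.2]
gripper_width: 21.9
gripper_force: 45.0
```

```bash
python3 -m crank '1 0 0 0.6 0 0 0;1 0 0 0.5 0 0 0;1 0 0 0 0 0 0'
```

```text
time_s: 8.68
ee_pos: [639.5, -164.6, 134.9]
ee_rot: [180.0, 0.0, 99.8]
force: [-0.9, -0.6, -0.1]
gripper_width: 21.9
gripper_force: 45.0
```

```bash
python3 -m crank '1 0 0 0.4 0 0 0;1 0 0 0 0 0 0'
```

```text
time_s: 8.93
ee_pos: [639.5, -164.6, 134.9]
ee_rot: [180.0, 0.0, 99.8]
force: [-1.7, -0.1, 4.1]
gripper_width: 22.1
gripper_force: 45.0
```

```bash
python3 -m crank '1 0 -2 0.1 0 0 0;1 0 -3 0 0 0 0;1 0 -3 0 0 0 0;1 0 -3 0 0 0 0;1 0 -3 0 0 0 0'
```

```text
time_s: 9.55
ee_pos: [626.5, -167.3, 134.9]
ee_rot: [179.8, 0.1, 99.8]
force: [2.2, 0.3, 5.9]
gripper_width: 22.0
gripper_force: 45.0
```

```bash
python3 -m crank '1 0 -4 0 0 0 0;1 0 -4 0 0 0 0;1 0 -4 0 0 0 0;1 0 -4 0 0 0 0'
```

```text
time_s: 10.05
ee_pos: [610.7, -170.1, 134.9]
ee_rot: [179.8, 0.1, 99.8]
force: [1.9, 0.4, 4.8]
gripper_width: 21.8
gripper_force: 45.0
```

```bash
python3 -m crank '1 0 -4 0 0 0 0;1 0 -4 0 0 0 0;1 0 -4 0 0 0 0;1 0 -4 0 0 0 0'
```

```text
time_s: 10.55
ee_pos: [594.9, -172.8, 134.9]
ee_rot: [179.8, 0.1, 99.8]
force: [1.0, -0.6, 4.8]
gripper_width: 21.6
gripper_force: 45.0
```

```bash
python3 -m crank '1 0 -4 0 0 0 0;1 0 -4 0 0 0 0;1 0 -4 0 0 0 0;1 0 -4 0 0 0 0;1 0 -4 0 0 0 0'
```

```text
time_s: 11.18
ee_pos: [575.3, -176.2, 134.9]
ee_rot: [179.8, 0.1, 99.8]
force: [2.4, 0.2, 5.4]
gripper_width: 21.8
gripper_force: 45.0
```

```bash
python3 -m crank '1 0 -4 0 0 0 0;1 0 -4 0 0 0 0;1 0 -4 0 0 0 0'
```

```text
time_s: 11.55
ee_pos: [563.5, -178.3, 134.8]
ee_rot: [179.8, 0.1, 99.8]
force: [1.9, 0.5, 4.8]
gripper_width: 21.9
gripper_force: 45.0
```

```bash
python3 -m crank '1 0 -4 0 0 0 0;1 0 -4 0 0 0 0;1 0 -4 0 0 0 0'
```

```text
time_s: 11.92
ee_pos: [551.7, -180.3, 134.8]
ee_rot: [179.8, 0.1, 99.8]
force: [1.2, 1.0, 5.3]
gripper_width: 21.9
gripper_force: 45.0
```

```bash
python3 -m crank '1 0 -4 0 0 0 0;1 0 -4 0 0 0 0'
python3 - <<'E'
from h import *
s=grab_frame("scene")
cv2.imwrite("pics/c2.png",cv2.resize(s[170:270,185:275],(540,600),interpolation=cv2.INTER_CUBIC))
E
```

```text
time_s: 12.18
ee_pos: [544.3, -181.8, 135.1]
ee_rot: [179.7, 0.1, 99.8]
force: [3.2, 0.6, 7.7]
gripper_width: 21.8
gripper_force: 45.0
```

View pics/c2.png

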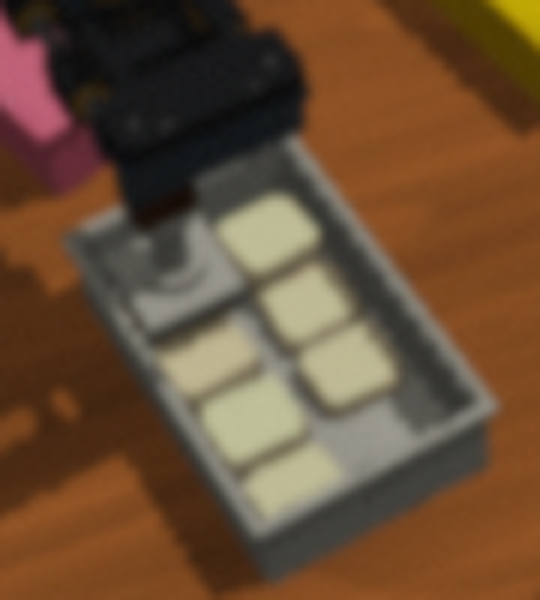

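The picture shows three flat lumps in the near row at (290,485), (250,420) and (205,360). The foot and the rider are beyond them, at the clear -x end. I'll carry on dragging.

```bash
python3 -m crank '1 0 -3 0 0 0 0;1 0 -3 0 0 0 0'
```

```text
time_s: 12.48
ee_pos: [537.6, -182.9, 135.0]
ee_rot: [179.9, 0.1, 99.8]
force: [0.2, -1.1, 9.3]
gripper_width: 22.0
gripper_force: 45.0
```

```bash
python3 -m crank '1 0 -2 0 0 0 0;1 0 -2 0 0 0 0'
```

```text
time_s: 12.72
ee_pos: [532.7, -184.0, 134.7]
ee_rot: [180.0, 0.1, 99.8]
force: [-0.6, -1.3, 6.3]
gripper_width: 22.1
gripper_force: 45.0
```

```bash
python3 -m crank '1 0 -2 0 0 0 0;1 0 0 0.3 0 0 0;1 0 0 0 0 0 0'
```

```text
time_s: 13.1
ee_pos: [530.4, -184.2, 134.1]
ee_rot: [-179.9, 0.1, 99.8]
force: [-1.5, -2.6, 6.5]
gripper_width: 22.0
gripper_force: 45.0
```

```bash
python3 -m crank '1 0 0 0.3 0 0 0;1 0 0 0 0 0 0'
```

```text
time_s: 13.35
ee_pos: [530.4, -184.2, 134.0]
ee_rot: [-179.9, 0.1, 99.8]
force: [-1.8, -2.4, 8.3]
gripper_width: 21.8
gripper_force: 45.0
```

```bash
python3 -m crank '1 0 -1 0.3 0 0 0;1 0 0 0 0 0 0'
```

```text
time_s: 13.6
ee_pos: [530.2, -184.3, 134.0]
ee_rot: [179.9, 0.1, 99.8]
force: [-1.6, -1.7, 7.6]
gripper_width: 21.6
gripper_force: 45.0
```

```bash
python3 -m crank '1 0 1 0.3 0 0 0;1 0 0 0 0 0 0'
python3 - <<'E'
from h import *
s=grab_frame("scene");t=grab_frame("top")
o=np.zeros((600,800,3),np.uint8);o[:,:480]=cv2.resize(s[170:270,190:270],(480,600),interpolation=cv2.INTER_CUBIC)
o[:400,480:]=cv2.resize(t[165:265,300:380],(320,400),interpolation=cv2.INTER_CUBIC)
cv2.imwrite("pics/c3.png",o)
E
```

```text
time_s: 13.85
ee_pos: [530.6, -184.2, 134.0]
ee_rot: [-180.0, 0.1, 99.8]
force: [-2.3, -2.2, 11.9]
gripper_width: 22.0
gripper_force: 45.0
```

View pics/c3.png

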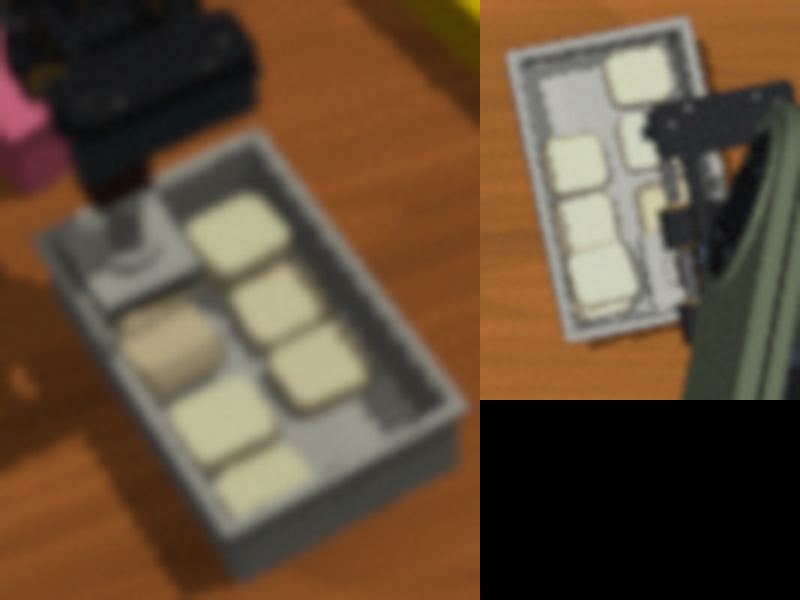

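The lump in the third near position, at (165,345), seems to be the rider. It is tipped nose-down over the edge with its tail sticking up behind the foot. I'll lift off, step back toward +x and look again.

```bash
python3 -m crank '1 0 0 -15 0 0 0;1 0 0 -15 0 0 0;1 0 35 0 0 0 0;1 0 35 0 0 0 0;1 0 10 0 0 0 0;1 0 0 0 0 0 0;1 0 0 0 0 0 0'
python3 - <<'E'
from h import *
s=grab_frame("scene");t=grab_frame("top")
o=np.zeros((600,800,3),np.uint8);o[:,:480]=cv2.resize(s[170:270,190:270],(480,600),interpolation=cv2.INTER_CUBIC)
o[:400,480:]=cv2.resize(t[165:265,300:380],(320,400),interpolation=cv2.INTER_CUBIC)
cv2.imwrite("pics/c4.png",o)
for c in("scene","top"):
    for d in models.search_frame("lump1",c)[:10]: print(c,np.round(d["point"]),round(d["p"],2))
E
```

```text
time_s: 14.82
ee_pos: [608.4, -169.8, 162.5]
ee_rot: [-179.9, -0.0, 99.8]
force: [-0.7, -0.2, -3.1]
gripper_width: 22.0
gripper_force: 45.0
scene [ 532. -197.   25.] 0.65
scene [ 601. -120.   20.] 0.54
scene [ 560. -124.   18.] 0.52
scene [ 620. -167.   22.] 0.52
scene [ 585. -194.   26.] 0.37
top [ 567. -127.   16.] 0.66
top [ 529. -130.   33.] 0.62
top [ 572. -164.   24.] 0.48
top [ 505. -131.   17.] 0.47
top [ 651. -148.   21.] 0.42
```

View pics/c4.png

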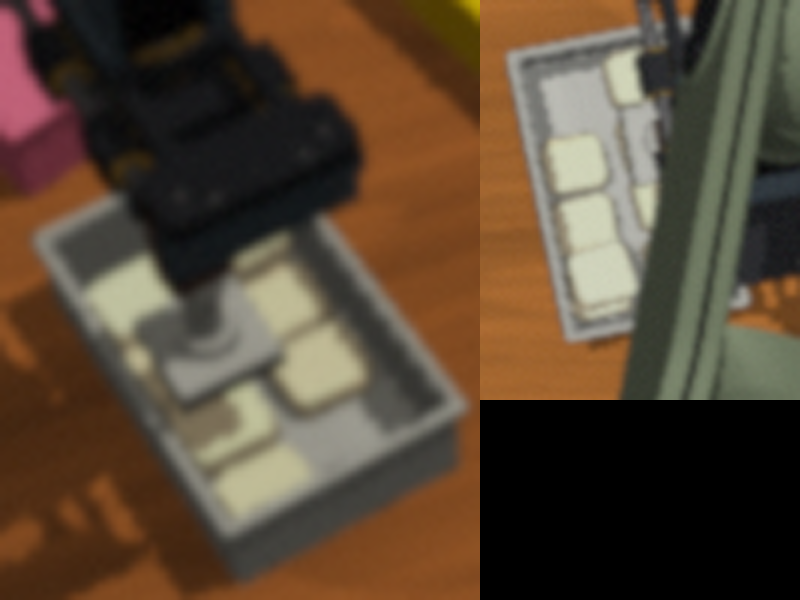

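The scene crop shows a lump at (125,300) in the -x end. It dropped in when the foot lifted. I'll go back over it and feel its height.

```bash
python3 -m crank '1 0 -26 0 0 0 0;1 0 -26 0 0 0 0;1 0 -26 0 0 0 0;1 0 0 10 0 0 0;1 0 0 10 0 0 0;1 0 0 0 0 0 0'
```

```text
time_s: 15.78
ee_pos: [532.9, -182.6, 141.5]
ee_rot: [-179.9, -0.1, 99.8]
force: [-0.3, -0.5, -3.3]
gripper_width: 21.9
gripper_force: 45.0
```

```bash
python3 -m crank '1 0 0 1.5 0 0 0;1 0 0 1.5 0 0 0;1 0 0 1.5 0 0 0;1 0 0 1.5 0 0 0;1 0 0 0 0 0 0'
```

```text
time_s: 16.4
ee_pos: [532.9, -183.0, 136.7]
ee_rot: [-180.0, -0.0, 99.8]
force: [-0.3, -0.4, -2.8]
gripper_width: 21.9
gripper_force: 45.0
```

```bash
python3 -m crank '1 0 0 0.8 0 0 0;1 0 0 0.8 0 0 0;1 0 0 0 0 0 0'
```

```text
time_s: 16.77
ee_pos: [532.9, -183.0, 135.1]
ee_rot: [-180.0, 0.0, 99.8]
force: [0.1, -0.7, -3.4]
gripper_width: 21.9
gripper_force: 45.0
```

```bash
python3 -m crank '1 0 0 0.8 0 0 0;1 0 0 0.6 0 0 0;1 0 0 0 0 0 0'
```

```text
time_s: 17.15
ee_pos: [532.9, -182.9, 133.7]
ee_rot: [-180.0, 0.0, 99.8]
force: [0.2, -0.1, -3.4]
gripper_width: 21.5
gripper_force: 45.0
```

```bash
python3 -m crank '1 0 0 0.8 0 0 0;1 0 0 0.8 0 0 0;1 0 0 0 0 0 0'
```

```text
time_s: 17.52
ee_pos: [532.9, -182.9, 132.1]
ee_rot: [-180.0, -0.0, 99.8]
force: [0.3, -0.3, -3.4]
gripper_width: 21.8
gripper_force: 45.0
```

```bash
python3 -m crank '1 0 0 0.8 0 0 0;1 0 0 0.8 0 0 0;1 0 0 0 0 0 0'
```

```text
time_s: 17.9
ee_pos: [532.9, -183.0, 130.5]
ee_rot: [-180.0, 0.0, 99.8]
force: [-0.8, 0.0, -2.9]
gripper_width: 21.8
gripper_force: 45.0
```

```bash
python3 -m crank '1 0 0 0.8 0 0 0;1 0 0 0.8 0 0 0;1 0 0 0 0 0 0'
```

```text
time_s: 18.27
ee_pos: [532.9, -183.0, 128.8]
ee_rot: [-180.0, -0.0, 99.8]
force: [-0.0, 1.2, -2.7]
gripper_width: 22.0
gripper_force: 45.0
```

```bash
python3 -m crank '1 0 0 1 0 0 0;1 0 0 0.8 0 0 0;1 0 0 0 0 0 0'
```

```text
time_s: 18.65
ee_pos: [532.9, -182.9, 127.0]
ee_rot: [-180.0, -0.0, 99.8]
force: [0.3, -0.2, -3.1]
gripper_width: 21.7
gripper_force: 45.0
```

```bash
python3 -m crank '1 0 0 1 0 0 0;1 0 0 0.6 0 0 0;1 0 0 0 0 0 0'
```

```text
time_s: 19.02
ee_pos: [532.9, -182.9, 125.5]
ee_rot: [-180.0, -0.0, 99.8]
force: [-0.1, 0.8, -2.7]
gripper_width: 21.9
gripper_force: 45.0
```

```bash
python3 -m crank '1 0 0 1 0 0 0;1 0 0 0.6 0 0 0;1 0 0 0 0 0 0'
```

```text
time_s: 19.4
ee_pos: [532.9, -182.9, 123.9]
ee_rot: [-180.0, 0.0, 99.8]
force: [-0.1, -0.1, -3.2]
gripper_width: 21.7
gripper_force: 45.0
```

```bash
python3 -m crank '1 0 0 1 0 0 0;1 0 0 0.6 0 0 0;1 0 0 0 0 0 0'
```

```text
time_s: 19.77
ee_pos: [532.9, -183.0, 122.3]
ee_rot: [-180.0, -0.0, 99.8]
force: [-0.0, 0.1, -4.5]
gripper_width: 21.8
gripper_force: 45.0
```

```bash
python3 -m crank '1 0 0 0.8 0 0 0;1 0 0 0 0 0 0'
```

```text
time_s: 20.02
ee_pos: [532.9, -183.0, 121.5]
ee_rot: [-180.0, 0.0, 99.8]
force: [-0.2, 0.4, -2.8]
gripper_width: 22.0
gripper_force: 45.0
```

```bash
python3 -m crank '1 0 0 0.7 0 0 0;1 0 0 0 0 0 0'
```

```text
time_s: 20.27
ee_pos: [532.9, -183.0, 120.8]
ee_rot: [-180.0, 0.0, 99.8]
force: [0.3, -1.3, -3.0]
gripper_width: 21.7
gripper_force: 45.0
```

```bash
python3 -m crank '1 0 0 0.8 0 0 0;1 0 0 0 0 0 0'
```

```text
time_s: 20.52
ee_pos: [532.9, -182.9, 120.0]
ee_rot: [-180.0, -0.0, 99.8]
force: [-0.0, 0.3, -2.2]
gripper_width: 21.9
gripper_force: 45.0
```

```bash
python3 -m crank '1 0 0 0.8 0 0 0;1 0 0 0 0 0 0'
```

```text
time_s: 20.78
ee_pos: [532.9, -182.9, 119.2]
ee_rot: [-180.0, 0.0, 99.8]
force: [-0.4, 0.8, -3.5]
gripper_width: 21.6
gripper_force: 45.0
```

```bash
python3 -m crank '1 0 0 0.5 0 0 0;1 0 0 0 0 0 0'
```

```text
time_s: 21.02
ee_pos: [532.9, -183.0, 118.7]
ee_rot: [-180.0, 0.0, 99.8]
force: [-0.2, -0.3, -2.6]
gripper_width: 21.7
gripper_force: 45.0
```

The sole is at 21.7 mm with no contact. That means the first rider lies flat, since a lump's top is at most 22 mm. Next is the rider in the +y row.

```bash
python3 -m crank '1 0 0 -15 0 0 0;1 0 0 -15 0 0 0;1 25 2 0 0 0 0;1 24.5 2 0 0 0 0;1 0 0 6 0 0 0;1 0 0 3 0 0 0;1 0 0 0 0 0 0'
```

```text
time_s: 21.9
ee_pos: [528.5, -134.2, 139.6]
ee_rot: [-180.0, 0.0, 99.8]
force: [-0.6, 0.6, -3.5]
gripper_width: 21.8
gripper_force: 45.0
```

```bash
python3 -m crank '1 0 0 0.8 0 0 0;1 0 0 0.8 0 0 0;1 0 0 0 0 0 0'
```

```text
time_s: 22.28
ee_pos: [528.5, -133.6, 138.1]
ee_rot: [-180.0, 0.0, 99.8]
force: [-0.0, 0.2, -2.7]
gripper_width: 21.8
gripper_force: 45.0
```

```bash
python3 -m crank '1 0 0 0.8 0 0 0;1 0 0 0.8 0 0 0;1 0 0 0 0 0 0'
```

```text
time_s: 22.65
ee_pos: [528.4, -133.5, 136.5]
ee_rot: [-180.0, 0.0, 99.8]
force: [0.0, -0.3, -3.7]
gripper_width: 22.1
gripper_force: 45.0
```

```bash
python3 -m crank '1 0 0 0.8 0 0 0;1 0 0 0 0 0 0'
```

```text
time_s: 22.9
ee_pos: [528.5, -133.5, 135.7]
ee_rot: [-180.0, 0.0, 99.8]
force: [-0.7, 0.3, -2.2]
gripper_width: 21.6
gripper_force: 45.0
```

```bash
python3 -m crank '1 0 0 0.6 0 0 0;1 0 0 0 0 0 0'
```

```text
time_s: 23.15
ee_pos: [528.4, -133.5, 135.1]
ee_rot: [-180.0, 0.0, 99.8]
force: [0.5, -0.0, -3.8]
gripper_width: 22.3
gripper_force: 45.0
```

```bash
python3 -m crank '1 0 0 0.5 0 0 0;1 0 0 0 0 0 0'
```

```text
time_s: 23.4
ee_pos: [528.5, -133.5, 134.6]
ee_rot: [-180.0, 0.0, 99.8]
force: [0.3, 0.6, -3.7]
gripper_width: 22.0
gripper_force: 45.0
```

```bash
python3 -m crank '1 0 0 0.6 0 0 0;1 0 0 0 0 0 0'
```

```text
time_s: 23.65
ee_pos: [528.4, -133.5, 134.0]
ee_rot: [-180.0, 0.0, 99.8]
force: [-0.0, -0.1, -2.6]
gripper_width: 21.8
gripper_force: 45.0
```

```bash
python3 -m crank '1 0 0 0.5 0 0 0;1 0 0 0 0 0 0'
```

```text
time_s: 23.9
ee_pos: [528.5, -133.5, 133.5]
ee_rot: [-180.0, 0.0, 99.8]
force: [0.1, 0.3, -3.2]
gripper_width: 21.6
gripper_force: 45.0
```

```bash
python3 -m crank '1 0 0 0.5 0 0 0;1 0 0 0 0 0 0'
```

```text
time_s: 24.15
ee_pos: [528.5, -133.5, 133.0]
ee_rot: [-180.0, 0.0, 99.8]
force: [0.1, -0.1, -3.0]
gripper_width: 21.7
gripper_force: 45.0
```

```bash
python3 -m crank '1 0 0 0.8 0 0 0;1 0 0 0 0 0 0'
```

```text
time_s: 24.4
ee_pos: [528.4, -133.5, 132.2]
ee_rot: [-180.0, -0.0, 99.8]
force: [1.1, 0.7, -2.9]
gripper_width: 21.8
gripper_force: 45.0
```

```bash
python3 -m crank '1 0 0 0.5 0 0 0;1 0 0 0 0 0 0'
```

```text
time_s: 24.65
ee_pos: [528.5, -133.5, 131.7]
ee_rot: [-180.0, 0.0, 99.8]
force: [-0.4, -0.2, -3.7]
gripper_width: 21.6
gripper_force: 45.0
```

```bash
python3 -m crank '1 0 0 0.5 0 0 0;1 0 0 0 0 0 0'
```

```text
time_s: 24.9
ee_pos: [528.5, -133.5, 131.2]
ee_rot: [-180.0, 0.0, 99.8]
force: [0.2, 0.4, -2.5]
gripper_width: 21.7
gripper_force: 45.0
```

```bash
python3 -m crank '1 0 0 0.7 0 0 0;1 0 0 0 0 0 0'
```

```text
time_s: 25.15
ee_pos: [528.5, -133.5, 130.5]
ee_rot: [-180.0, 0.0, 99.8]
force: [0.2, 0.3, -3.2]
gripper_width: 21.9
gripper_force: 45.0
```

```bash
python3 -m crank '1 0 0 0.6 0 0 0;1 0 0 0 0 0 0'
```

```text
time_s: 25.4
ee_pos: [528.5, -133.5, 129.9]
ee_rot: [-180.0, 0.0, 99.8]
force: [0.5, -0.2, -2.6]
gripper_width: 21.8
gripper_force: 45.0
```

```bash
python3 -m crank '1 0 0 0.5 0 0 0;1 0 0 0 0 0 0'
```

```text
time_s: 25.65
ee_pos: [528.5, -133.5, 129.8]
ee_rot: [180.0, 0.0, 99.8]
force: [-0.4, 0.6, -0.2]
gripper_width: 21.7
gripper_force: 45.0
```

```bash
python3 -m crank '1 0 0 0.5 0 0 0;1 0 2 0 0 0 0;1 0 3 0 0 0 0;1 0 3 0 0 0 0'
```

```text
time_s: 26.15
ee_pos: [536.7, -132.4, 129.8]
ee_rot: [180.0, 0.1, 99.8]
force: [-2.4, 0.3, 5.4]
gripper_width: 22.0
gripper_force: 45.0
```

```bash
python3 -m crank '1 0 4 0 0 0 0;1 0 4 0 0 0 0;1 0 4 0 0 0 0;1 0 4 0 0 0 0'
```

```text
time_s: 26.65
ee_pos: [552.6, -129.7, 129.8]
ee_rot: [179.9, 0.1, 99.8]
force: [-1.5, -1.2, 5.7]
gripper_width: 21.7
gripper_force: 45.0
```

```bash
python3 -m crank '1 0 4 0 0 0 0;1 0 4 0 0 0 0;1 0 4 0 0 0 0;1 0 4 0 0 0 0'
```

```text
time_s: 27.15
ee_pos: [568.3, -127.0, 129.9]
ee_rot: [180.0, 0.1, 99.8]
force: [-2.2, -0.4, 6.0]
gripper_width: 21.5
gripper_force: 45.0
```

```bash
python3 -m crank '1 0 4 0 0 0 0;1 0 4 0 0 0 0;1 0 4 0 0 0 0;1 0 4 0 0 0 0'
```

```text
time_s: 27.65
ee_pos: [584.1, -124.2, 129.9]
ee_rot: [180.0, 0.1, 99.8]
force: [-1.8, -0.2, 4.7]
gripper_width: 21.3
gripper_force: 45.0
```

```bash
python3 -m crank '1 0 4 0 0 0 0;1 0 4 0 0 0 0;1 0 4 0 0 0 0;1 0 4 0 0 0 0'
```

```text
time_s: 28.15
ee_pos: [599.8, -121.5, 129.8]
ee_rot: [180.0, 0.0, 99.8]
force: [-2.5, -0.6, 5.3]
gripper_width: 21.9
gripper_force: 45.0
```

```bash
python3 -m crank '1 0 4 0 0 0 0;1 0 4 0 0 0 0;1 0 4 0 0 0 0'
```

```text
time_s: 28.52
ee_pos: [611.5, -119.5, 129.8]
ee_rot: [180.0, 0.0, 99.8]
force: [-2.5, -0.8, 4.0]
gripper_width: 22.1
gripper_force: 45.0
```

```bash
python3 -m crank '1 0 4 0 0 0 0;1 0 4 0 0 0 0;1 0 4 0 0 0 0'
```

```text
time_s: 28.9
ee_pos: [623.1, -117.4, 129.8]
ee_rot: [180.0, 0.0, 99.8]
force: [-2.0, -0.3, 5.0]
gripper_width: 21.9
gripper_force: 45.0
```

```bash
python3 -m crank '1 0 3 0 0 0 0;1 0 3 0 0 0 0;1 0 3 0 0 0 0'
```

```text
time_s: 29.28
ee_pos: [632.4, -115.9, 130.3]
ee_rot: [179.9, 0.1, 99.8]
force: [-1.8, 0.7, 8.1]
gripper_width: 21.7
gripper_force: 45.0
```

```bash
python3 -m crank '1 0 3 0 0 0 0;1 0 3 0 0 0 0;1 0 2 0 0 0 0'
```

```text
time_s: 29.65
ee_pos: [640.9, -114.3, 129.5]
ee_rot: [179.9, 0.0, 99.8]
force: [1.7, -0.2, 3.7]
gripper_width: 21.7
gripper_force: 45.0
```

```bash
python3 -m crank '1 0 0 -12 0 0 0;1 0 0 -12 0 0 0;1 0 0 0 0 0 0;1 0 -1 12 0 0 0;1 0 0 11 0 0 0;1 0 0 0 0 0 0'
```

```text
time_s: 30.4
ee_pos: [638.1, -114.3, 128.4]
ee_rot: [-179.9, -0.0, 99.8]
force: [-0.4, -0.2, -3.3]
gripper_width: 22.0
gripper_force: 45.0
```

```bash
python3 -m crank '1 0 0 0.8 0 0 0;1 0 0 0.8 0 0 0;1 0 0 0 0 0 0'
```

```text
time_s: 30.78
ee_pos: [638.7, -114.4, 128.1]
ee_rot: [-180.0, -0.0, 99.8]
force: [0.5, -0.4, -2.4]
gripper_width: 21.9
gripper_force: 45.0
```

```bash
python3 -m crank '1 0 0 0.8 0 0 0;1 0 0 0.6 0 0 0;1 0 0 0 0 0 0'
```

```text
time_s: 31.15
ee_pos: [638.8, -114.5, 126.9]
ee_rot: [-180.0, 0.0, 99.8]
force: [-0.6, -0.4, -3.7]
gripper_width: 21.8
gripper_force: 45.0
```

```bash
python3 -m crank '1 0 0 0.8 0 0 0;1 0 0 0.7 0 0 0;1 0 0 0 0 0 0'
```

```text
time_s: 31.52
ee_pos: [638.8, -114.4, 125.4]
ee_rot: [-180.0, 0.0, 99.8]
force: [0.1, -0.3, -3.2]
gripper_width: 22.2
gripper_force: 45.0
```

```bash
python3 -m crank '1 0 0 0.8 0 0 0;1 0 0 0.7 0 0 0;1 0 0 0 0 0 0'
```

```text
time_s: 31.9
ee_pos: [638.8, -114.5, 123.9]
ee_rot: [-180.0, 0.0, 99.8]
force: [-0.4, 0.0, -3.5]
gripper_width: 21.7
gripper_force: 45.0
```

```bash
python3 -m crank '1 0 0 0.8 0 0 0;1 0 0 0.7 0 0 0;1 0 0 0 0 0 0'
```

```text
time_s: 32.28
ee_pos: [638.8, -114.5, 122.3]
ee_rot: [-180.0, -0.0, 99.8]
force: [1.2, -0.4, -2.7]
gripper_width: 22.2
gripper_force: 45.0
```

```bash
python3 -m crank '1 0 0 0.8 0 0 0;1 0 0 0.6 0 0 0;1 0 0 0 0 0 0'
```

```text
time_s: 32.65
ee_pos: [638.8, -114.4, 121.0]
ee_rot: [-180.0, 0.0, 99.8]
force: [-0.1, 0.4, -4.0]
gripper_width: 21.3
gripper_force: 45.0
```

```bash
python3 -m crank '1 0 0 0.8 0 0 0;1 0 0 0.7 0 0 0;1 0 0 0 0 0 0'
```

```text
time_s: 33.02
ee_pos: [638.8, -114.4, 119.5]
ee_rot: [-180.0, -0.0, 99.8]
force: [-0.5, 0.5, -3.3]
gripper_width: 21.8
gripper_force: 45.0
```

```bash
python3 -m crank '1 0 0 0.8 0 0 0;1 0 0 0 0 0 0'
```

```text
time_s: 33.28
ee_pos: [638.8, -114.4, 118.7]
ee_rot: [-180.0, -0.0, 99.8]
force: [-0.7, 0.5, -3.6]
gripper_width: 21.5
gripper_force: 45.0
```

```bash
python3 -m crank '1 0 0 0.7 0 0 0;1 0 0 0 0 0 0'
```

```text
time_s: 33.52
ee_pos: [638.8, -114.5, 118.0]
ee_rot: [-180.0, 0.0, 99.8]
force: [0.4, -0.2, -2.8]
gripper_width: 21.6
gripper_force: 45.0
```

```bash
python3 -m crank '1 0 0 0.7 0 0 0;1 0 0 0 0 0 0'
```

```text
time_s: 33.78
ee_pos: [638.8, -114.4, 117.3]
ee_rot: [-180.0, 0.0, 99.8]
force: [0.8, 0.5, -3.2]
gripper_width: 21.7
gripper_force: 45.0
```

```bash
python3 -m crank '1 0 0 0.7 0 0 0;1 0 0 0 0 0 0'
```

```text
time_s: 34.02
ee_pos: [638.8, -114.4, 116.6]
ee_rot: [-180.0, 0.0, 99.8]
force: [0.1, 1.2, -3.1]
gripper_width: 21.7
gripper_force: 45.0
```

```bash
python3 -m crank '1 0 0 0.6 0 0 0;1 0 0 0 0 0 0'
```

```text
time_s: 34.28
ee_pos: [638.8, -114.4, 116.0]
ee_rot: [-180.0, -0.0, 99.8]
force: [0.2, 0.1, -3.6]
gripper_width: 21.9
gripper_force: 45.0
```

```bash
python3 -m crank '1 0 0 0.6 0 0 0;1 0 0 0 0 0 0'
```

```text
time_s: 34.52
ee_pos: [638.9, -114.5, 115.9]
ee_rot: [180.0, 0.0, 99.8]
force: [-0.1, -0.3, 0.3]
gripper_width: 22.0
gripper_force: 45.0
```

```bash
python3 -m crank '1 0 0 0.4 0 0 0;1 0 0 0.4 0 0 0;1 0 0 0 0 0 0;1 0 0 0 0 0 0'
```

```text
time_s: 35.02
ee_pos: [638.9, -114.5, 115.9]
ee_rot: [180.0, 0.0, 99.8]
force: [-2.2, 0.5, 5.9]
gripper_width: 21.9
gripper_force: 45.0
```

```bash
python3 -m crank '1 0 0 0.35 0 0 0;1 0 0 0 0 0 0;1 0 0 0 0 0 0;1 0 0 0 0 0 0;1 0 0 0 0 0 0'; python3 -m crank '1 0 0 0 0 0 0'
python3 -m crank '1 0 0 -20 0 0 0;1 0 0 -40 0 0 0;1 0 0 -5 0 0 0;1 52 1 0 0 0 0;1 52 1 0 0 0 0;1 52 1 0 0 0 0;1 52 1 0 0 0 0;1 53 0.5 0 0 0 0;1 0 0 0 0 0 0;1 0 0 0 0 0 0'
python3 - <<'E'
from h import *
s=grab_frame("scene");t=grab_frame("top")
o=np.zeros((600,800,3),np.uint8);o[:,:400]=cv2.resize(s[185:275,200:260+10],(400,600),interpolation=cv2.INTER_CUBIC) if 0 else cv2.resize(s[180:270,190:270],(400,450),interpolation=cv2.INTER_CUBIC).__class__((600,400,3),np.uint8)*0
o[:450,:400]=cv2.resize(s[180:270,190:270],(400,450),interpolation=cv2.INTER_CUBIC)
o[:500,400:]=cv2.resize(t[165:265,300:380],(400,500),interpolation=cv2.INTER_CUBIC)
cv2.imwrite("pics/c5.png",o)
for d in models.search_frame("lump1","top")[:10]: print(np.round(d["point"]),round(d["p"],2))
E
```

```text
time_s: 35.65
ee_pos: [639.0, -114.5, 115.9]
ee_rot: [179.9, 0.0, 99.8]
force: [-2.5, 0.6, 7.6]
gripper_width: 22.1
gripper_force: 45.0
time_s: 35.78
ee_pos: [639.0, -114.5, 115.9]
ee_rot: [179.9, 0.0, 99.8]
force: [-3.0, 0.6, 7.0]
gripper_width: 21.6
gripper_force: 45.0
time_s: 37.02
ee_pos: [598.3, 143.2, 177.8]
ee_rot: [-179.9, 0.1, 99.8]
force: [-0.9, -0.5, -3.5]
gripper_width: 21.5
gripper_force: 45.0
[ 538. -183.   20.] 0.78
[ 572. -181.   24.] 0.75
[ 616. -171.   23.] 0.61
[ 649. -157.   24.] 0.53
[ 594. -122.   19.] 0.49
[ 521. -131.   17.] 0.46
[ 636. -113.   15.] 0.46
[ 588. -161.   23.] 0.23
```

View pics/c5.png

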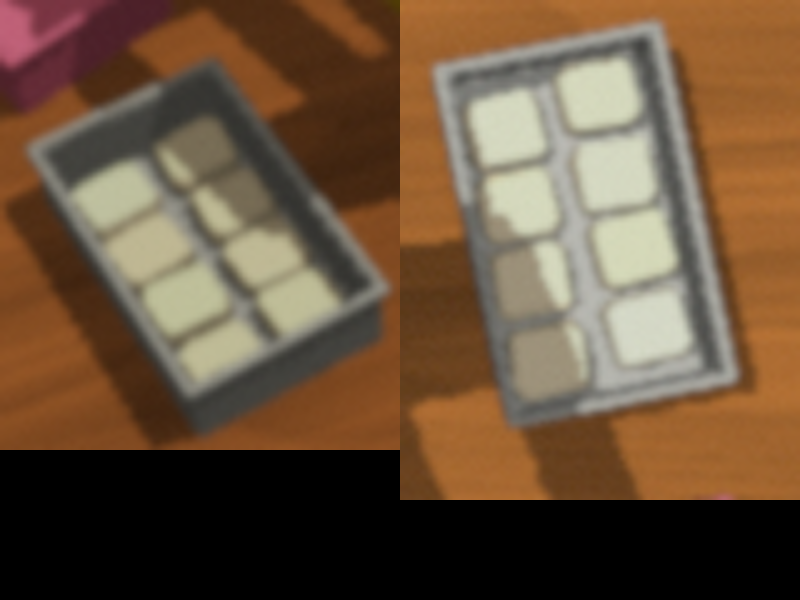

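All eight lumps lie flat, four to a row, and the press was about 11 N. Next I'll set the tamper down.

```bash
python3 -m crank '1 0 0 40 0 0 0;1 0 0 30 0 0 0;1 0 0 8 0 0 0;1 0 0 2 0 0 0;1 0 0 0 0 0 0;1 0 0 0 0 0 0'
```

```text
time_s: 37.92
ee_pos: [599.7, 143.6, 100.5]
ee_rot: [179.9, -0.0, 99.8]
force: [0.1, 0.4, -2.6]
gripper_width: 21.6
gripper_force: 45.0
```

```bash
python3 -m crank '1 0 0 0.8 0 0 0;1 0 0 0.7 0 0 0;1 0 0 0 0 0 0'
```

```text
time_s: 38.3
ee_pos: [598.9, 143.5, 97.8]
ee_rot: [-180.0, 0.0, 99.8]
force: [-0.5, 0.6, -3.4]
gripper_width: 21.5
gripper_force: 45.0
```

```bash
python3 -m crank '1 0 0 0.6 0 0 0;1 0 0 0.4 0 0 0;1 0 0 0 0 0 0'
```

```text
time_s: 38.67
ee_pos: [599.0, 143.5, 96.9]
ee_rot: [180.0, 0.0, 99.8]
force: [-0.7, 0.1, -1.7]
gripper_width: 22.1
gripper_force: 45.0
```

```bash
python3 -m crank '1 0 0 0.1 0 0 0;1 0 0 0 0 0 0'
```

```text
time_s: 38.92
ee_pos: [599.0, 143.5, 96.9]
ee_rot: [180.0, 0.0, 99.8]
force: [-1.3, -0.2, -1.0]
gripper_width: 22.4
gripper_force: 45.0
```

Now standing on the desk. Release and back straight up.

```bash
python3 -m crank '0.3 0 0 0 0 0 0;-0.2 0 0 0 0 0 0;-0.6 0 0 0 0 0 0;-1 0 0 0 0 0 0;-1 0 0 0 0 0 0;-1 0 0 0 0 0 0;-1 0 0 0 0 0 0;-1 0 0 -20 0 0 0;-1 0 0 -40 0 0 0;-1 0 0 -40 0 0 0'
python3 -m crank '-1 0 0 -20 0 0 0;-1 -60 0 0 0 0 0;-1 -60 0 0 0 0 0;-1 0 0 0 0 0 0;-1 0 0 0 0 0 0'
python3 - <<'E'
from h import *
s=grab_frame("scene");t=grab_frame("top")
o=np.zeros((600,800,3),np.uint8)
o[:,:400]=cv2.resize(s[150:270,300:380],(400,600),interpolation=cv2.INTER_CUBIC)
o[:400,400:]=cv2.resize(t[100:300,80:280],(400,400),interpolation=cv2.INTER_CUBIC)
cv2.imwrite("pics/c6.png",o)
E
```

```text
time_s: 40.17
ee_pos: [598.7, 143.5, 197.5]
ee_rot: [-180.0, 0.0, 99.8]
force: [-0.6, 0.6, 0.3]
gripper_width: 91.4
gripper_force: 0.0
time_s: 40.8
ee_pos: [619.2, 25.5, 216.5]
ee_rot: [-180.0, -0.0, 99.7]
force: [0.4, -0.1, 0.9]
gripper_width: 91.0
gripper_force: 0.0
```

View pics/c6.png

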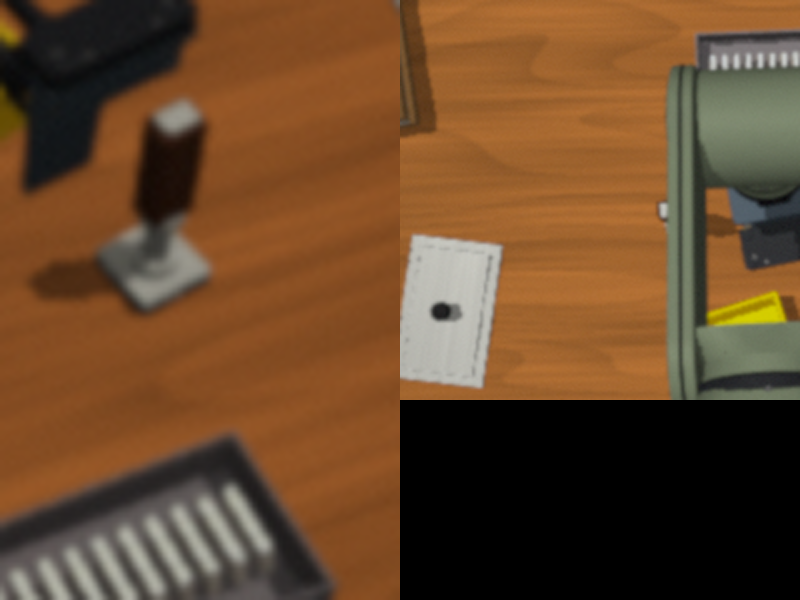

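The tamper stands upright at crop (155,230), released and clear of the robot. Lid and cassettes are undisturbed, so I'm handing the job in.

```bash
python3 -c "
from workcell import env
print(env.job_done())"
```

```text
the job is handed in; nothing more can be done
None
```

The job is handed in (verdict not shown): all eight wax lumps lie flat, the last press was about 11 N, and the tamper stands upright on the desk, well clear of the tray, with lid, jar and cassette box left alone.

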